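# Open the two-button holding fixture

## Robot

A 6-joint arm with a two-finger parallel gripper is mounted at the origin on the work surface. World frame = base frame: x ahead of the robot, y to its left, z up, the work surface at z = 0. Lengths are in m, angles in rad, forces in N, time in s.
With the tool pointing down it reaches from about 0.4 to 0.825 m from the base axis. Payload 7 kg.
Tool frame: the origin (TCP) lies midway between the tips of the shut fingers; the grasp point (between the pads) lies 19 mm behind it; z points along the fingers, y is the line along which they close (so a half turn about z gives the same grasp; the last joint's range is limited). The gripper opens to 88 mm and grips with 3 to 60 N. Pads are 19 mm wide; open, the fingers measure 130 mm over their backs; the gripper's body (78 mm by 193 mm) begins 47 mm behind the grasp point.
Start: joints at [1.582, 0.359, 0.012, 0, -1.224, -0.288], TCP at [0.184, 0.649, 0.227] pointing down, gripper open.
Joint ranges: [-3.07, 3.07], [-1.43, 2.12], [-1.02, 1.25], [-3.03, 1.67], [-3.05, -0], [-3.03, 3.03]. Speed limits (rad/s): [2.39, 2.39, 3.01, 3.14, 3.14, 3.14].

## Interface

Orientations are given as [roll, pitch, yaw] about the fixed x, y, z axes, in that order (R = Rz(yaw) Ry(pitch) Rx(roll)).
In Python, from station import telemetry, eyes, ticket, recognise, trace gives the robot as it stands. The module is installed in compiled form; this text tells all that it offers.
- The arm moves only by the tool servo_tool, never from a script. Its argument "series" is a list that holds one entry, the list of rows, each a list of 4 numbers: the shift along the tool's x, y, z in mm, then the turn about the tool's z in rad. In form: [[[x, y, z, roll], ...]]. A call has exactly 10 rows; each row shifts and turns the commanded pose from where the row before left it, along the tool's axes as they then stand; what a row does not reach is not made up. A row lasts 1/12 s, in which the tool goes at most 41.7 mm and 7.16 degrees, less where a joint would pass 70% of its speed; a pose out of reach is approached as far as the arm can. A call is refused whole if a number of a shift passes 41.7 or a number of a turn 0.125, either way. A call with a gripper value outside its range is refused whole. "claw" is the gripper's target within -1 to 1 (shut at 1, half-way at 0, fully open at -1), set as the call begins (left out, the last holds). The fingers move at their own pace and stop on an object; "grip_force" is the grip in N (left out, the last holds). Time passes only in rows, so rows that do not move let the fingers close, or fill a call up. It gives the time, the measured TCP pose, the force, the opening and the grip force at its end, in the units of the state.
- telemetry.get_state(): the state, without advancing time (a new reading comes with each control period).
- eyes.grab_frame(name): name is "side" or "top"; returns the picture (420x560x3 uint8, red, green, blue); there is no depth.
- eyes.calibration(name): a dict with "mtx" (3x3 intrinsics, pixels), "rvec" (rotation vector, rad) and "tvec" (3), from world to camera coordinates, as OpenCV has them. Camera axes: x right, y down, z forward; pixel columns grow to the right and rows downward; lengths in m; the calibration is good to about 2 mm. A picture is of the moment at which its call begins. calibration takes no time and is no camera call.
- ticket.job_done(): hands the job in; it is judged then, once.
Trained networks look in the newest picture that a camera, given by its name, has taken for a name from the list of things; names that differ only in an ending like _2 or _b are one class to them, and where a whole thing is asked for, a point or a joint stands for the part that bears it (a point fixed in the world has none). Each returns a list of dicts, best first, with "conf" (0 to 1); they miss things now and then, are a little off and sometimes report something else, mostly with a low value. They report only what shows in the picture. A call takes as long as a camera call. They do not tell look-alikes from the thing itself.
- recognise(camera, name): "position" ([x, y, z] in m, in world coordinates, good to about 4 mm: the middle of the surface that is visible of it).
- trace(camera, name): "mask" (420x560 bool, what is visible of it).
The state is a dict: "t": time; "q": joint angles; "qd": joint speeds; "joint_efforts": joint torques, N m; "eef_pos": TCP position; "ee_rot": TCP orientation; "force": force on the tool from outside, world axes, zero at the start; "moment": the same for the moment, N m; "width": finger opening in m; "gripper_force": force on a finger pad.
Only numpy, scipy, OpenCV 4.12 (cv2) and the standard library are available. Lean on these libraries where they do the work, as an engineer would, in place of code of your own. Each camera call takes 0.05 s, during which the arm holds its last target. There are 200 camera calls.

## Task

Free the carved horse in the holding fixture: with both fingertips, press the fixture's two large round buttons down together and keep both held down until the sliding jaw has moved all the way back, then let go of both buttons and move clear. Leave the small button alone, and do not lift or disturb the horse or the other things lying about.

Things in the scene. Friction and masses are not known exactly. Their poses are not given: they have to be found in the camera images.
- pair_mid (a point): point midway between the tops of the two large unpressed buttons, fixed to the fixture, about 56 mm above the table. The fixture is a fixed grey steel case 190 mm (its x) by 220 mm (its y) by 40 mm high; its x axis points from the buttons to the jaws, its y axis from the right button to the left button, z up. It does not move, but its place and yaw change from start to start. The case's centre is 60 mm along +x from this point
- left_button_top (a point): centre of the top face of the left large black button (the one at +y of the fixture): a cylinder 28 mm in diameter standing 16 mm out of the case top, 30 mm to +y of pair_mid, so that the two large buttons are 60 mm apart centre to centre. The point moves down with the button
- right_button_top (a point): the same for the right large button, 30 mm to -y of pair_mid
- left_button (a joint): how far the left large button is pressed, m: 0 up, 0.008 fully down. Spring return; starts to move at about 1.2 N, 4 N when fully down. It unlocks its side of the jaw once it is more than 5 mm down
- right_button (a joint): the same for the right large button
- jaw (a joint): how far the sliding jaw has moved back, m: 0 clamping, 0.030 fully back. A damped spring drives it, only while both large buttons are more than 5 mm down: about 2.5 s for the full way. If either button comes up early the jaw locks where it is. Once fully back it stays there and the buttons can come up
- jaw_top (a point): centre of the top of the sliding jaw, a steel block 55 mm (x) by 16 mm (y) by 32 mm high on the case's rear deck, beside the horse at its +y side. It moves 30 mm towards the fixture's +y along two guide rods
- small_button (a joint): how far the small black button is pressed, m: 0 up, 0.004 down. It is 18 mm in diameter, stands 7 mm out of the case top, in line with the large buttons, 88 mm to -y of pair_mid. Not to be pressed
- horse_mid (a point): half-way up the carved wooden horse on its block, loose: block 66 by 40 by 24 mm, 105 mm high in all, standing on the case between the jaws, about 115 mm along +x from pair_mid. Leave it alone
- stone: loose sharpening stone 24 by 70 by 12 mm, lying flat on the case top between buttons and jaws, about 60 mm along +x from pair_mid; origin under its centre. Bystander
- pot: loose small jar 36 mm in diameter, 45 mm high, on the case's rear deck at the -y side of the fixed jaw; origin under its centre. Bystander
- gouge: loose wooden-handled hand tool 190 mm long, lying on the table beside the fixture's -y side. Bystander
- tape: loose roll of tape 90 mm across, 24 mm high, on the table. Bystander
- spray: loose spray can 52 mm in diameter, 170 mm high, on the table. Bystander
- mug: loose white mug 76 mm in diameter, 85 mm high, on the table. Bystander
- offcut: loose wooden offcut 120 by 50 by 30 mm, on the table. Bystander
Things that resemble listed ones, but are neither listed nor needed, are in the scene too. Leave any purple or yellow look-alike of the part that bears horse_mid alone.

How it is judged:
By the outcome, as a careful person would: the job done as asked, in the order asked, and still so for the second after the job is handed in, with the robot touching nothing.
It also fails if it takes over 35 s, if anything falls off the work surface, if the arm or the gripper's body presses on something with over 40 N, if the wrist force passes 120 N, or if a joint passes its speed limit or range.

## Working session

There is one attempt and no reset: what is moved stays moved. The work goes in short steps, Python scripts to look and compute and a tool call to move; the robot and the scene stay as the last step left them, time stands still between calls to the robot, and variables do not carry over. Pictures are saved under pics/ and viewed, at most 10 in all, crops included, and the job is handed in when it is done.

Besides the shell and the picture viewer there is one more tool, called after ">>>" as name(argument=value, ...), one argument or row to a line, values as JSON. servo_tool: Moves the arm, as the interface text tells. Its arguments: {"type":"object","properties":{"series":{"type":"array"},"claw":{"type":"number"},"grip_force":{"type":"number"}},"required":["series"]}

```bash
mkdir -p pics
python3 - <<'E'
from station import telemetry, eyes, recognise
import cv2
for c in("side","top"):
    cv2.imwrite(f"pics/{c}0.png",eyes.grab_frame(c)[:,:,::-1])
    for n in("left_button_top","right_button_top","small_button","horse_mid","jaw_top","stone","pot","spray","mug"):
        print(c,n,[(([round(float(v),3) for v in d["position"]]),round(d["conf"],2)) for d in recognise(c,n)[:4]])
s=telemetry.get_state();print(s["t"],s["eef_pos"],s["ee_rot"],s["width"],s["force"])
E
```

```text
side left_button_top [([0.505, 0.092, 0.058], 0.41)]
side right_button_top [([0.496, 0.036, 0.055], 0.43)]
side small_button []
side horse_mid [([0.687, 0.271, 0.052], 0.94), ([0.362, 0.091, 0.027], 0.76), ([0.597, 0.051, 0.096], 0.68), ([0.499, 0.04, 0.051], 0.56)]
side jaw_top [([0.605, 0.085, 0.066], 0.6)]
side stone [([0.558, 0.031, 0.054], 0.76), ([0.398, -0.36, 0.029], 0.17)]
side pot [([0.61, -0.03, 0.066], 0.47)]
side spray [([0.631, 0.375, 0.097], 0.72)]
side mug [([0.631, 0.378, 0.098], 0.74)]
top left_button_top []
top right_button_top [([0.616, -0.021, 0.084], 0.17)]
top small_button []
top horse_mid [([0.694, 0.276, 0.072], 0.98), ([0.608, 0.058, 0.112], 0.95), ([0.378, 0.103, 0.071], 0.69), ([0.623, 0.086, 0.072], 0.51)]
top jaw_top [([0.623, 0.083, 0.074], 0.52)]
top stone [([0.56, 0.033, 0.054], 0.48)]
top pot [([0.617, -0.021, 0.085], 0.5)]
top spray [([0.636, 0.379, 0.155], 0.58)]
top mug [([0.463, 0.374, 0.033], 0.89)]
1.0 [0.18448107 0.64927733 0.22657012] [-3.14158930e+00 -4.88116932e-07 -2.76856633e-01] 0.0876488988527875 [ 1.19632115 -0.1568023   0.13163218]
```

View pics/top0.png

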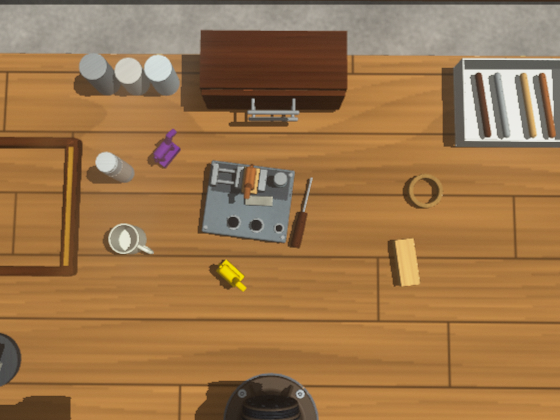

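View pics/side0.png

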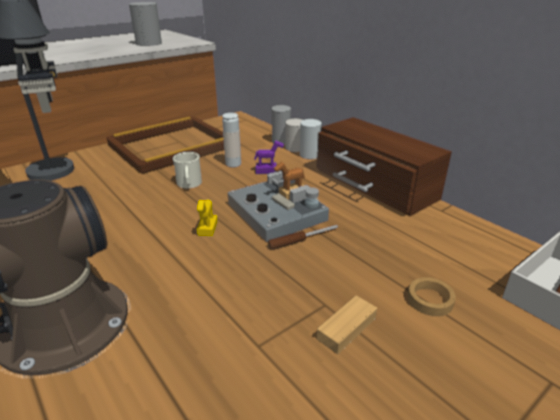

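The fixture is unmistakable: large buttons at top px (233,223) and (256,226), small button at (279,228). There are three horses: purple (166,149), yellow (231,275), and brown in the fixture (251,182). The brown one is meant because it stands between the jaws. I'll confirm with an enlarged crop and measure the buttons.

```bash
cat > h.py <<'E'
import numpy as np,cv2
from station import eyes
def cal(c):
    k=eyes.calibration(c);return np.array(k["mtx"],float),np.array(k["rvec"],float).reshape(3),np.array(k["tvec"],float).reshape(3)
def proj(c,P):
    K,r,t=cal(c);return cv2.projectPoints(np.array(P,float).reshape(-1,1,3),r,t,K,None)[0][:,0]
def back(c,uv,z):
    K,r,t=cal(c);R=cv2.Rodrigues(r)[0];C=-R.T@t
    d=R.T@np.linalg.inv(K)@np.array([uv[0],uv[1],1.]);return C+d*(z-C[2])/d[2]
E
python3 - <<'E'
from h import *
T=eyes.grab_frame("top");S=eyes.grab_frame("side")
np.savez("im.npz",top=T,side=S)
a=cv2.resize(T[155:250,195:325],None,fx=4.5,fy=4.5,interpolation=cv2.INTER_CUBIC)
b=cv2.resize(S[150:250,220:345],None,fx=4.5,fy=4.5,interpolation=cv2.INTER_CUBIC)
cv2.imwrite("pics/ct.png",a[:,:,::-1]);cv2.imwrite("pics/cs.png",b[:,:,::-1])
for c in("top","side"):
    K,r,t=cal(c);print(c,-cv2.Rodrigues(r)[0].T@t)
E
```

```text
top [ 4.10094829e-01 -1.40595430e-03  1.41715137e+00]
side [-0.03264479 -0.71245075  0.60544258]
```

View pics/ct.png

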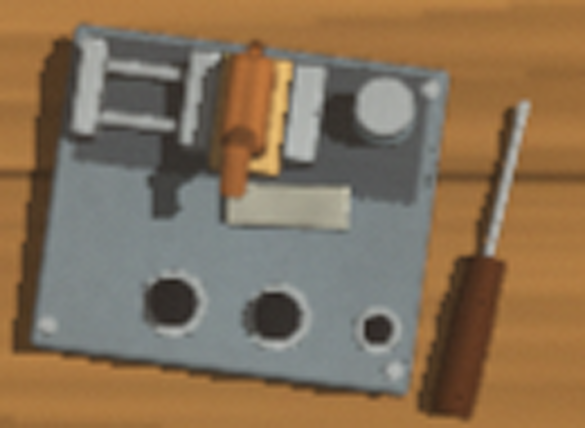

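View pics/cs.png

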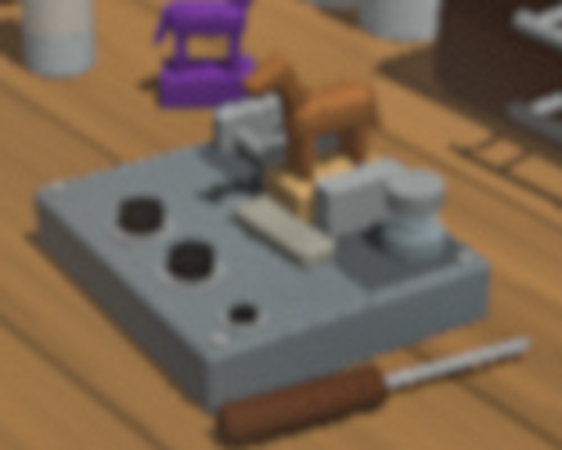

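The crop confirms it: the brown horse on its light block is in the fixture, with the stone, pot and gouge around it. The crop shows the large buttons at (172,302) and (276,315) and the small one at (378,328). Next I'll fit the fixture pose from the case corners and buttons in both views.

Run:
```python
from h import *
from scipy.optimize import least_squares
q=lambda L,o:(np.array(L,float)+.5)/4.5-.5+np.array(o)
# fixture frame: origin pair_mid; corners at case top z=.04
X0,X1=60-95,60+95
M={"top":([(X1,110,40),(X1,-110,40),(X0,-110,40),(X0,110,40),(0,30,56),(0,-30,56),(0,-88,47)],
  q([(80,25),(447,70),(407,395),(33,345),(173,302),(277,314),(378,328)],(195,155))),
 "side":([(X0,110,40),(X0,-110,40),(X1,-110,40),(0,30,54),(0,-30,54),(0,-88,46)],
  q([(38,195),(210,360),(488,265),(141,213),(190,260),(243,314)],(220,150)))}
def pts(p,P):
    P=np.array(P)/1e3;c,s=np.cos(p[2]),np.sin(p[2])
    return np.c_[p[0]+c*P[:,0]-s*P[:,1],p[1]+s*P[:,0]+c*P[:,1],P[:,2]]
def f(p,cs=("top","side")):
    return np.concatenate([(proj(c,pts(p,M[c][0]))-M[c][1]).ravel() for c in cs])
for cs in(("top",),("side",),("top","side")):
    r=least_squares(f,[.5,.06,0.],args=(cs,),loss="soft_l1");print(cs,r.x.round(4));print(f(r.x,cs).reshape(-1,2).round(1).tolist())
p=r.x
print(pts(p,[(0,0,56),(0,30,56),(0,-30,56)]).round(4))
```

```text
('top',) [ 0.5039  0.0695 -0.1208]
[[-1.3, -0.8], [0.8, -0.2], [0.5, 0.1], [-1.1, 0.2], [-0.0, -0.1], [0.2, 0.2], [0.3, 0.3]]
('side',) [ 0.5042  0.0663 -0.1223]
[[-1.8, -0.7], [-0.4, 0.7], [1.6, -0.0], [-0.0, -0.3], [0.2, -0.8], [0.1, 0.4]]
('top', 'side') [ 0.5042  0.0684 -0.1201]
[[-0.9, -0.9], [1.2, -0.3], [1.0, -0.0], [-0.6, 0.1], [0.4, -0.2], [0.6, 0.1], [0.7, 0.1], [-2.2, -1.0], [-0.8, 0.3], [1.0, -0.5], [-0.5, -0.6], [-0.2, -1.1], [-0.3, -0.0]]
[[0.5042 0.0684 0.056 ]
 [0.5078 0.0982 0.056 ]
 [0.5006 0.0386 0.056 ]]
```

>>> servo_tool(
  series=[
    [[10,10,0,0],[20,20,0,0],[25,25,0,0],[25,25,0,0],[25,25,0,0],[25,25,0,0],[25,25,0,0],[25,25,0,0],[25,25,0,0],[25,25,0,0]],
  ],
  claw=0.1,
)

```text
t: 1.93
eef_pos: [0.3434, 0.3631, 0.2268]
ee_rot: [-3.141, -0.0, -0.277]
force: [0.6, -0.4, 0.4]
width: 0.0399
gripper_force: 0.0
```

>>> servo_tool(
  series=[
    [[25,25,0,0],[25,25,0,0],[25,25,0,0],[25,25,0,0],[25,25,0,0],[25,25,0,0],[25,25,0,0],[25,25,0,0],[20,20,0,-0.08],[10,10,0,-0.077]],
  ],
)

```text
t: 2.77
eef_pos: [0.5028, 0.0786, 0.2267]
ee_rot: [3.141, -0.0, -0.118]
force: [-0.5, -0.6, 0.4]
width: 0.0389
gripper_force: 0.0
```

>>> servo_tool(
  series=[
    [[0,0,10,0],[0,0,20,0],[0,0,20,0],[0,0,20,0],[0,0,20,0],[0,0,20,0],[0,0,10,0],[0,0,0,0],[0,0,0,0],[0,0,0,0]],
  ],
)

```text
t: 3.6
eef_pos: [0.5028, 0.0821, 0.1076]
ee_rot: [-3.141, -0.001, -0.12]
force: [0.1, 0.2, 0.0]
width: 0.0393
gripper_force: 0.0
```

Run:
```python
from h import *
from station import telemetry
s=telemetry.get_state();print(s["t"],s["eef_pos"],s["ee_rot"],s["width"],s["force"])
S=eyes.grab_frame("side");T=eyes.grab_frame("top")
P=np.array(s["eef_pos"]);d=np.array([.5042,.0684,P[2]])-P;y=s["ee_rot"][2]
print("shift mm x,y:",1e3*(d[0]*np.cos(y)+d[1]*np.sin(y)),1e3*(d[0]*np.sin(y)-d[1]*np.cos(y)))
cv2.imwrite("pics/s1.png",cv2.resize(S[120:250,210:355],None,fx=4.5,fy=4.5,interpolation=cv2.INTER_CUBIC)[:,:,::-1])
```

```text
3.6 [0.50282522 0.08213133 0.1076135 ] [-3.14089747e+00 -1.40166489e-03 -1.19639587e-01] 0.03928720005676251 [0.08075321 0.1521273  0.01717307]
shift mm x,y: 3.0038439366312897 13.469088551053451
```

View pics/s1.png

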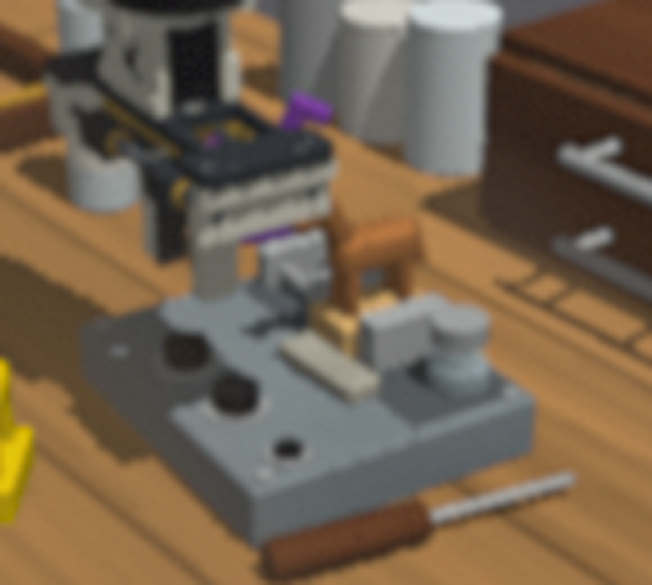

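The gripper is over the fixture with its near fingertip at crop (215,295), and the horse is clear of it. I'll shift 3 mm and 13.5 mm, then lower to just above the buttons.

>>> servo_tool(
  series=[
    [[1,4.5,0,0],[1,4.5,0,0],[1,4.5,0,0],[0,0,10,0],[0,0,15,0],[0,0,10,0],[0,0,7,0],[0,0,3,0],[0,0,0,0],[0,0,0,0]],
  ],
)

```text
t: 4.53
eef_pos: [0.5037, 0.068, 0.0615]
ee_rot: [3.141, 0.0, -0.12]
force: [-0.6, -0.2, 0.3]
width: 0.0397
gripper_force: 0.0
```

Run:
```python
from h import *
from station import telemetry
s=telemetry.get_state();print(s["t"],s["eef_pos"],s["ee_rot"],s["width"],s["force"])
S=eyes.grab_frame("side");T=eyes.grab_frame("top")
a=S[150:250,220:320]; b=T[150:250,195:295]
cv2.imwrite("pics/s2.png",cv2.resize(a,None,fx=6,fy=6,interpolation=cv2.INTER_CUBIC)[:,:,::-1])
```

```text
4.5333 [0.50373187 0.06796935 0.06154587] [ 3.14134120e+00  1.26911276e-04 -1.19633195e-01] 0.03969744239801996 [-0.60747127 -0.24894412  0.25893908]
```

View pics/s2.png

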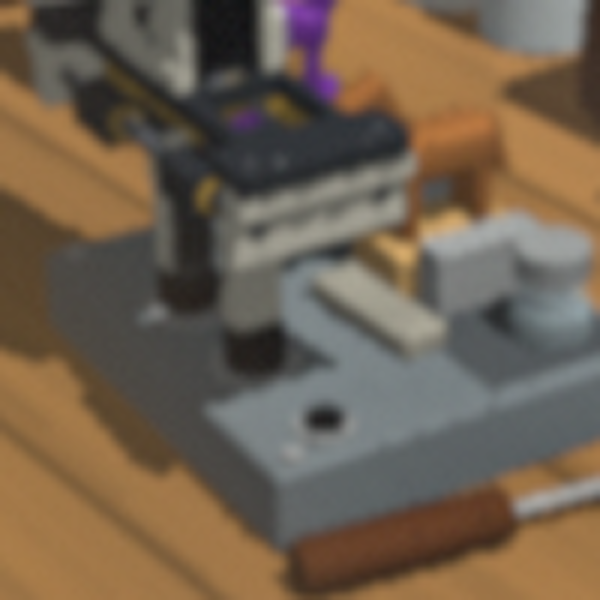

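Both fingertips sit right over the large buttons, at crop (185,290) and (253,350), and the small button at (323,418) is clear. Pressing now, with a check on the force.

>>> servo_tool(
  series=[
    [[0,0,2,0],[0,0,2,0],[0,0,2,0],[0,0,2,0],[0,0,2,0],[0,0,2,0],[0,0,1,0],[0,0,0,0],[0,0,0,0],[0,0,0,0]],
  ],
)

```text
t: 5.47
eef_pos: [0.5039, 0.068, 0.0491]
ee_rot: [-3.141, -0.001, -0.12]
force: [-1.7, 0.0, 7.1]
width: 0.0393
gripper_force: 3.5
```

>>> servo_tool(
  series=[
    [[0,0,1,0],[0,0,0.5,0],[0,0,0,0],[0,0,0,0],[0,0,0,0],[0,0,0,0],[0,0,0,0],[0,0,0,0],[0,0,0,0],[0,0,0,0]],
  ],
)

```text
t: 6.3
eef_pos: [0.5039, 0.0679, 0.0482]
ee_rot: [-3.141, -0.001, -0.119]
force: [-4.2, -0.2, 13.4]
width: 0.0391
gripper_force: 6.9
```

>>> servo_tool(
  series=[
    [[0,0,0,0],[0,0,0,0],[0,0,0,0],[0,0,0,0],[0,0,0,0],[0,0,0,0],[0,0,0,0],[0,0,0,0],[0,0,0,0],[0,0,0,0]],
  ],
)

```text
t: 7.13
eef_pos: [0.5039, 0.0679, 0.0482]
ee_rot: [-3.141, -0.001, -0.119]
force: [-4.9, -0.6, 13.8]
width: 0.0393
gripper_force: 6.9
```

>>> servo_tool(
  series=[
    [[0,0,0,0],[0,0,0,0],[0,0,0,0],[0,0,0,0],[0,0,0,0],[0,0,0,0],[0,0,0,0],[0,0,0,0],[0,0,0,0],[0,0,0,0]],
  ],
)

```text
t: 7.97
eef_pos: [0.5039, 0.068, 0.0482]
ee_rot: [-3.141, -0.001, -0.119]
force: [-4.2, 0.6, 13.7]
width: 0.0394
gripper_force: 6.9
```

>>> servo_tool(
  series=[
    [[0,0,0,0],[0,0,0,0],[0,0,0,0],[0,0,0,0],[0,0,0,0],[0,0,0,0],[0,0,0,0],[0,0,0,0],[0,0,0,0],[0,0,0,0]],
  ],
)

```text
t: 8.8
eef_pos: [0.5039, 0.0679, 0.0482]
ee_rot: [-3.141, -0.001, -0.119]
force: [-4.0, -0.3, 13.8]
width: 0.0396
gripper_force: 6.9
```

Run:
```python
from h import *
S=eyes.grab_frame("side");T=eyes.grab_frame("top")
f=lambda a:cv2.resize(a,(390,390),interpolation=cv2.INTER_CUBIC)
cv2.imwrite("pics/p.png",np.hstack([f(S[150:230,240:320]),f(T[150:230,200:280])])[:,:,::-1])
```

```text
(no output)
```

View pics/p.png

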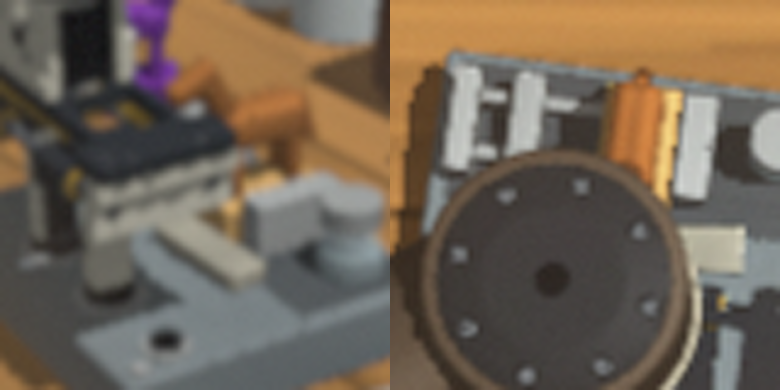

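The jaw has moved to crop (528,115), about 28 mm, and both buttons are down. I'll hold longer to be sure and check that it has stopped.

>>> servo_tool(
  series=[
    [[0,0,0,0],[0,0,0,0],[0,0,0,0],[0,0,0,0],[0,0,0,0],[0,0,0,0],[0,0,0,0],[0,0,0,0],[0,0,0,0],[0,0,0,0]],
  ],
)

```text
t: 9.73
eef_pos: [0.5039, 0.0679, 0.0482]
ee_rot: [-3.141, -0.001, -0.119]
force: [-4.2, -0.6, 13.2]
width: 0.0395
gripper_force: 6.9
```

>>> servo_tool(
  series=[
    [[0,0,0,0],[0,0,0,0],[0,0,0,0],[0,0,0,0],[0,0,0,0],[0,0,0,0],[0,0,0,0],[0,0,0,0],[0,0,0,0],[0,0,0,0]],
  ],
)

```text
t: 10.57
eef_pos: [0.5039, 0.0679, 0.0482]
ee_rot: [-3.141, -0.001, -0.119]
force: [-3.4, 0.6, 13.9]
width: 0.0395
gripper_force: 6.9
```

Run:
```python
from h import *
T0=np.load("im.npz")["top"];T=eyes.grab_frame("top")
old=cv2.imread("pics/p.png")[:,390:,::-1]; new=cv2.resize(T[150:230,200:280],(390,390),interpolation=cv2.INTER_CUBIC)
print("change while holding, jaw zone:",np.abs(old.astype(int)-new)[60:150,50:200].mean())
t=T0[165:187,234:244].astype(np.float32); big=lambda a:cv2.resize(a.astype(np.float32),None,fx=8,fy=8,interpolation=cv2.INTER_CUBIC)
f=T[158:194,216:256].astype(np.float32)
# profiles along a row band through the jaw
for n,I in(("old",T0),("new",T)): print(n,I[172:177,210:250].mean((0,2)).round().astype(int).tolist())
a=-.1201;u=lambda y:(.5042+.115*np.cos(a)-y*np.sin(a),.0684+.115*np.sin(a)+y*np.cos(a),.08)
print(proj("top",[u(y) for y in(.028,.058)]).round(1))
```

```text
change while holding, jaw zone: 0.9308148148148148
old [62, 74, 129, 168, 169, 172, 168, 135, 90, 80, 81, 81, 80, 81, 81, 81, 81, 82, 80, 78, 82, 75, 62, 63, 60, 57, 109, 156, 162, 136, 78, 78, 72, 68, 69, 70, 88, 103, 109, 105]
new [70, 84, 145, 189, 189, 192, 187, 152, 101, 90, 77, 54, 53, 54, 107, 165, 181, 185, 187, 190, 167, 107, 95, 99, 89, 75, 77, 72, 65, 65, 66, 66, 66, 73, 77, 79, 98, 116, 122, 118]
[[239.7 175.9]
 [227.9 174.4]]
```

The jaw has stopped moving at its full travel, so I'm releasing straight up.

>>> servo_tool(
  series=[
    [[0,0,-2,0],[0,0,-3,0],[0,0,-5,0],[0,0,-10,0],[0,0,-15,0],[0,0,-20,0],[0,0,-25,0],[0,0,-25,0],[0,0,-25,0],[0,0,-20,0]],
  ],
)

```text
t: 11.45
eef_pos: [0.5037, 0.0679, 0.1996]
ee_rot: [-3.141, -0.001, -0.12]
force: [0.4, -0.1, -0.2]
width: 0.0394
gripper_force: 0.0
```

>>> servo_tool(
  series=[
    [[-10,0,-10,0],[-10,-10,0,0],[0,-20,0,0],[0,-25,0,0],[0,-25,0,0],[0,-25,0,0],[0,-25,0,0],[0,-20,0,0],[0,-10,0,0],[0,0,0,0]],
  ],
)

```text
t: 12.28
eef_pos: [0.5029, 0.2307, 0.2071]
ee_rot: [3.141, 0.0, -0.118]
force: [0.8, -0.4, 0.9]
width: 0.0396
gripper_force: 0.0
```

Run:
```python
from h import *
from station import telemetry
s=telemetry.get_state();print(s["t"],s["eef_pos"],s["force"])
S=eyes.grab_frame("side");T=eyes.grab_frame("top")
f=lambda a:cv2.resize(a,(390,390),interpolation=cv2.INTER_CUBIC)
cv2.imwrite("pics/e.png",np.hstack([f(S[140:250,220:330]),f(T[150:260,200:310])])[:,:,::-1])
```

```text
12.2833 [0.50290363 0.23072974 0.20707234] [ 0.75316651 -0.44120704  0.92617685]
```

View pics/e.png

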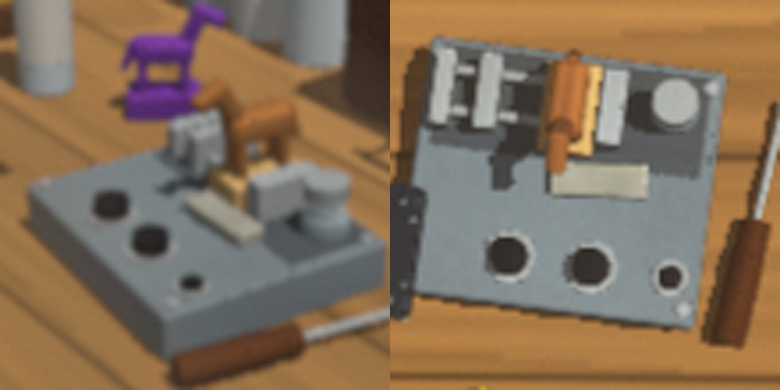

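The jaw is back at crop (488,90), clear of the horse. Both large buttons are up, and the horse, stone, pot and gouge haven't moved. Handing in.

```bash
python3 -c "
from station import ticket
print(ticket.job_done())"
```

```text
the job is handed in; nothing more can be done
None
```

I held both large buttons down together until the jaw stopped fully back, then released them and moved clear; the horse is free, nothing else in the fixture area moved, and the job is handed in.

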